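# Demagnetise the drill chuck key on the sled run

### The arm

A 6-joint arm with a two-finger parallel gripper is mounted at the origin on the work surface. World frame = base frame: x ahead of the robot, y to its left, z up, the work surface at z = 0. Lengths are in m, angles in rad, forces in N, time in s.
With the tool pointing down it reaches from about 0.375 to 0.975 m from the base axis. Payload 3.8 kg.
Tool frame: the origin (TCP) lies on the centre line of the jaws, within the pads' length; the fingertips stand 25 mm ahead of it and the grasp point (between the pads) lies 6 mm ahead of it; z points along the fingers, y is the line along which they close (so a half turn about z gives the same grasp; the last joint's range is limited). The gripper opens to 85 mm and grips with 20 to 120 N. Pads are 22 mm wide; open, the fingers measure 114 mm over their backs; the gripper's body (76 mm by 85 mm) begins 54 mm behind the grasp point. The pads swing forward as they close: fully open they stand 13 mm farther back than shut.
Start: joints at [1.219, 0.264, 1.604, -0, 1.274, -0.037], TCP at [0.209, 0.642, 0.256] pointing down, gripper open.
Joint ranges: [-2.63, 2.63], [-0.94, 2.18], [0.31, 2.57], [-1.31, 4.45], [0, 2.66], [-2.55, 2.55]. Speed limits (rad/s): [2.57, 2.57, 3.14, 3.14, 3.14, 3.14].

### API

Orientations are given as a unit quaternion [x, y, z, w].
In Python, from bench import env gives the robot as it stands. The module is installed in compiled form; this text tells all that it offers. Calls block until the motion is done:
- env.reach(position, orientation): joint-space move of the TCP to a pose.
- env.move_l(position, orientation=None, v=0.15): straight line of the TCP; orientation=None keeps the orientation; v is the mean speed in m/s.
- env.goto_joints(angles): joint-space move.
- env.set_gripper(opening, effort=None): opening from 0.0 (shut) to 1.0 (fully open); effort is the grip in N (None keeps the last); returns when the fingers have stopped.
- env.hold(seconds).
- env.inverse_kinematics(position, orientation): joint angles nearest the present ones, or None.
- env.capture(name): name is "scene" or "side" or "wrist"; returns a dict with "color" (480x640x3 uint8, red, green, blue), "range_z" (480x640 float32, m along the optical axis (not along the pixel's ray), 0 where there is no reading), "fovy" (degrees; the focal length in pixels is half the picture's height over the tangent of half this angle, whatever the lens; pixels are square), "cx", "cy" (the principal point, pixels), "xyz" and "orientation" of the camera in the world; the wrist camera has in their place "T_tool_cam" (4x4, takes a point from camera to tool coordinates, whose origin is the TCP and whose axes are the flange's). Camera axes: x right, y down, z forward; pixel columns grow to the right and rows downward; lengths in m; the calibration is good to about 2 mm. A picture is of the moment at which its call begins: read the wrist's pose just before it.
A pose or a line that the arm cannot do raises env.Unreachable and nothing moves.
- env.sign_off(): hands the job in; it is judged then, once.
Readings, each from a call of its own:
- env.current_time_s(): time.
- env.current_joint_positions(): joint angles.
- env.current_joint_velocities(): joint speeds.
- env.current_effort(): joint torques, N m.
- env.current_position(): TCP position.
- env.current_eef_rot(): TCP orientation.
- env.current_ft_force(): force on the tool from outside, world axes, zero at the start.
- env.current_moment(): the same for the moment, N m.
- env.current_gripper_width(): opening from 0.0 (shut) to 1.0 (fully open).
- env.current_gripper_force(): force on a finger pad.
Only numpy, scipy, OpenCV 4.12 (cv2) and the standard library are available. Lean on these libraries where they do the work, as an engineer would, in place of code of your own. Each camera call takes 0.05 s, during which the arm holds its last target. There are 200 camera calls.

### The job

Demagnetise the T-handled drill chuck key: lay it flat in the sled's tray, pull the switch knob up until it clicks out, then slide the sled slowly and steadily off the coil plate, round the bend and right up against the wooden end stop, and only then push the knob fully back in. Keep the sled down between its rails all the way, never lifting it out, and leave everything else on the bench where it is.

Things in the scene. Friction and masses are not known exactly. Their poses are not given: they have to be found in the camera images.
- run: Fixed demagnetiser and guide run on the bench. Origin: centre of the bend, at bench height; z up. Its top is 40 mm above the bench; on it two bare aluminium rails, 12 mm high, 42 mm apart, form a channel. Centreline in this frame, mm: along y = 120 from x = -205 to 0, round a quarter circle of radius 120 about the origin to (120, 0), then along x = 120 in -y to the stop.
- coil_plate (a point): Middle of the steel coil plate, on the channel's centreline at the channel floor (run frame -115, 120, 40 mm). The sled starts over it. The grey machine is 40 mm high and spans x -196 to -41, y 60 to 260 mm in the run frame.
- bend_in (a point): Channel centreline where the bend begins, at the floor (run frame 0, 120, 40 mm). The plywood under the run is 120 mm wide: outer edges at x and y = 180 mm, and the bench in the inner corner (x and y below 60 mm) is clear.
- bend_out (a point): Channel centreline where the bend ends, at the floor (run frame 120, 0, 40 mm).
- stop_face (a point): Middle of the face of the wooden end stop (60 mm wide, 30 mm high above the channel floor) that the sled's nose meets (run frame 120, -170, 60 mm).
- sled: Loose wooden sled, 340 g (varies), in the channel. Origin: underside of its keel, below the middle; x forward (the way it travels), z up. Round-ended keel 84 x 34 x 14 mm (4 mm clear of the rail each side); on it a board 130 x 92 x 8 mm (x -62 to +68, top 22 mm above the origin) overhangs the rails. Its nose meets the stop when the origin is 68 mm short of the stop face.
- sled_mid (a point): The sled's origin, underside of the keel below its middle.
- handle (a point): Middle of the sled's upright round dowel handle, 22 mm across and 45 mm high, standing on the board 48 mm behind the sled's origin; its foot is 22.5 mm below this point and its top 22.5 mm above.
- tray (a point): Middle of the sled's tray floor (cork): 96 mm long, 84 mm wide inside, with 5 mm lips on both sides and at the back (30 mm behind the sled's origin) and no lip at the front. This point is 18 mm ahead of the sled's origin. The key belongs here, shaft along the sled.
- key_mid (a point): Middle of the shaft of the loose steel chuck key, 85 g, lying flat, 6.5 mm above its support. It lies somewhere round the run. x runs along the shaft to the toothed head. Shaft 10 mm across, free to grasp from x -20 to +30 mm; T bar 65 mm long across y at x = -32 mm (ends 13 mm across); head 13 mm across from x = +30 mm, pin to x = +50 mm.
- switch (a joint): Travel of the demagnetiser's push-pull switch, m: 0 pushed in (off), 0.014 pulled up (on). It snaps over between these two detents at half travel and needs about 7 N either way.
- knob (a point): Middle of the switch's black mushroom knob, 30 mm across and 18 mm high (top 8 mm, underside 10 mm from this point), on an upright stem on the machine's panel, 95 mm to the outside of the channel's centreline (run frame -90, 215, 71 mm when in). It moves straight up and down.
- hinge: Bystander: brass hinge lying flat, 76 x 63 mm, 9 mm high. Origin under its middle.
- hexkey: Bystander: black L-shaped hex key lying flat, 93 x 38 mm, 9 mm high. Origin under its middle.
- cup: Bystander: tin cup of roofing bolts, 70 mm across, 56 mm high. Origin under its middle.
- jar: Bystander: red plastic screw jar, 62 mm across, 59 mm high. Origin under its middle.
- screwdriver: Bystander: screwdriver lying along its x, about 200 mm long. Origin under its middle.
- tape: Bystander: tape measure standing, 70 x 36 x 66 mm. Origin under its middle.
- oiler: Bystander: copper oil can, 60 mm across, 150 mm high with its spout. Origin under its middle.
There are look-alikes about, which are no part of the job. What is meant by the part that bears key_mid is not blue or turquoise, and is the smaller of those in its own colour.

How it is judged:
On the way, in this order (a step that is already met when the one before it is completed fails the run):
1. the chuck key lies in the sled's tray, let go, with the sled still over the coil plate (x of key_mid in the frame of sled between -0.015 and 0.06 m and y of key_mid in the frame of sled between -0.025 and 0.025 m and z of key_mid in the frame of sled between 0.022 and 0.04 m and x of sled_mid in the frame of run below -0.04 m and contact force between the fingers and key below 0.05 N and linear speed of key below 0.05 m/s), for 0.2 s.
2. the switch is pulled out to its upper detent, key in the tray, sled still over the plate (value of joint switch above 0.011 m and x of key_mid in the frame of sled between -0.015 and 0.06 m and y of key_mid in the frame of sled between -0.025 and 0.025 m and z of key_mid in the frame of sled between 0.022 and 0.04 m and x of sled_mid in the frame of run below -0.04 m), for 0.2 s.
3. the sled goes through the bend with the key in its tray and the switch out (value of joint switch above 0.011 m and x of key_mid in the frame of sled between -0.015 and 0.06 m and y of key_mid in the frame of sled between -0.025 and 0.025 m and z of key_mid in the frame of sled between 0.022 and 0.04 m and x of sled_mid in the frame of run above 0.03 m and y of sled_mid in the frame of run above 0.03 m), for 0.1 s.
4. the sled is up against the end stop, key in its tray, switch still out (value of joint switch above 0.011 m and x of key_mid in the frame of sled between -0.015 and 0.06 m and y of key_mid in the frame of sled between -0.025 and 0.025 m and z of key_mid in the frame of sled between 0.022 and 0.04 m and y of sled_mid in the frame of run below -0.088 m and x of sled_mid in the frame of run between 0.1 and 0.14 m and z of sled_mid in the frame of run between 0.034 and 0.05 m), for 0.2 s.
At the end, for the whole second after the job is handed in: Switch pushed in (within 3 mm of fully in); sled between the rails with its nose within 14 mm of the end stop; chuck key lying in its tray, with the middle of its shaft within 25 mm of the sled's midline; all at rest (value of joint switch below 0.003 m and x of key_mid in the frame of sled between -0.015 and 0.06 m and y of key_mid in the frame of sled between -0.025 and 0.025 m and z of key_mid in the frame of sled between 0.022 and 0.04 m and y of sled_mid in the frame of run below -0.088 m and x of sled_mid in the frame of run between 0.1 and 0.14 m and z of sled_mid in the frame of run between 0.034 and 0.05 m and linear speed of each of sled, key below 0.02 m/s); the robot touches nothing.
It fails at once if the sled lifted or tipped out of its channel (10 mm up, or 12 degrees) (z of sled_mid in the frame of run above 0.05 m or angle between sled's own z axis and vertical above 0.21 rad).
It fails at once if the sled shoved faster than 0.5 m/s (linear speed of sled above 0.5 m/s).
It fails at once if a bystander moved more than 30 mm (distance of any of hinge, hexkey, cup, jar, screwdriver, tape, oiler from where it was at the start of the episode above 0.03 m).
It also fails if it takes over 72 s, if anything falls off the work surface, if the arm or the gripper's body presses on something with over 40 N, if the wrist force passes 120 N, or if a joint passes its speed limit or range.

## Working session

There is one attempt and no reset: what is moved stays moved. The work goes in short steps, each a Python script; the robot and the scene stay as the last script left them, time stands still between calls to the robot, and variables do not carry over. Pictures are saved under pics/ and viewed, at most 10 in all, crops included, and the job is handed in when it is done.

```bash
mkdir -p pics; cat > h.py <<'E'
import numpy as np, cv2
from scipy.spatial.transform import Rotation as R
from bench import env
def cap(n,f):
    p=np.array(env.current_position());q=np.array(env.current_eef_rot())
    d=env.capture(n)
    if n=="wrist":
        T=np.eye(4);T[:3,:3]=R.from_quat(q).as_matrix();T[:3,3]=p;T=T@np.array(d["T_tool_cam"])
    else:
        T=np.eye(4);T[:3,:3]=R.from_quat(d["orientation"]).as_matrix();T[:3,3]=d["xyz"]
    cv2.imwrite(f"pics/{f}.png",d["color"][:,:,::-1])
    np.savez(f"pics/{f}.npz",T=T,z=d["range_z"],f=240/np.tan(np.radians(d["fovy"])/2),cx=d["cx"],cy=d["cy"],c=d["color"])
    return load(f)
def load(f): return np.load(f"pics/{f}.npz")
def pt(d,u,v,z=None):
    """world point of pixel: from depth, or on plane of world height z"""
    r=np.array([(u-d["cx"])/d["f"],(v-d["cy"])/d["f"],1.])
    T=d["T"]
    if z is None:
        a=d["z"][int(v)-1:int(v)+2,int(u)-1:int(u)+2];a=a[a>0]
        s=np.median(a) if a.size else np.nan
    else: s=(z-T[2,3])/(T[:3,:3]@r)[2]
    return T[:3,:3]@(r*s)+T[:3,3]
def down(yaw):
    """tool down; tool y (closing line) at world angle yaw+90deg, tool x at yaw"""
    return (R.from_euler('z',yaw)*R.from_euler('x',np.pi)).as_quat()
E
python3 - <<'E'
from h import *
for n in("scene","side"):
    d=cap(n,n);print(n,d["T"].round(3).tolist(),float(d["f"]),d["cx"],d["cy"])
print(R.from_quat(env.current_eef_rot()).as_matrix().round(2))
E
```

```text
scene [[-0.55, 0.593, -0.587, 1.3], [0.835, 0.381, -0.397, 0.586], [-0.012, -0.709, -0.705, 1.052], [0.0, 0.0, 0.0, 1.0]] 580.1151894677602 313.5917727594206 240.6350537745523
side [[0.855, -0.397, 0.333, 0.165], [-0.518, -0.645, 0.562, -0.578], [-0.008, -0.653, -0.757, 0.884], [0.0, 0.0, 0.0, 1.0]] 489.78550544240085 325.7006678440163 239.69403572595016
[[-0.95  0.31 -0.  ]
 [ 0.31  0.95 -0.  ]
 [ 0.   -0.   -1.  ]]
```

View pics/scene.png

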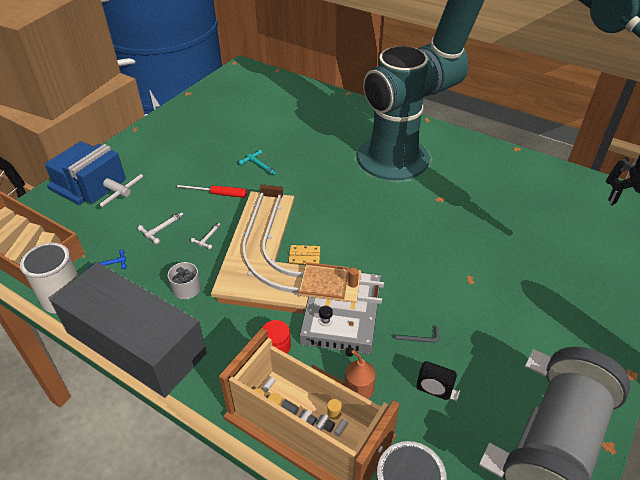

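View pics/side.png

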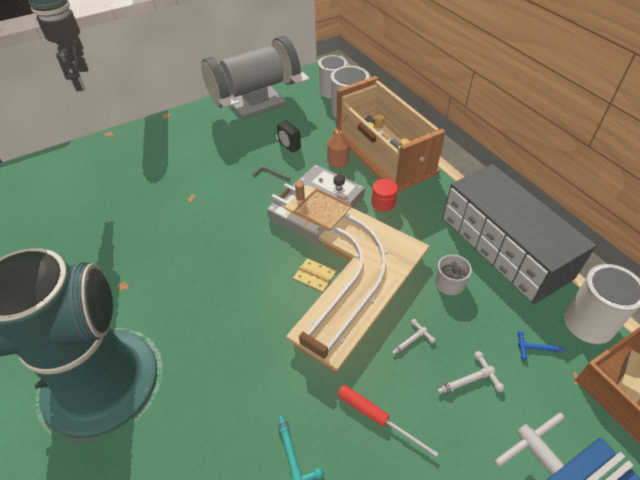

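Scene (side) view candidates: small grey key (206,236) [side (413,338)], large grey key (160,228) [side (470,375)], turquoise (257,161), blue (115,260) and the vice's handle (120,190). I choose the small grey one and check it in a crop.

```bash
python3 - <<'E'
from h import *
a=cv2.imread("pics/side.png")
cv2.imwrite("pics/c1.png",cv2.resize(a[165:365,250:515],None,fx=3,fy=3,interpolation=cv2.INTER_CUBIC))
a=cv2.imread("pics/scene.png")
cv2.imwrite("pics/c2.png",cv2.resize(a[175:355,140:390],None,fx=3.2,fy=3.2,interpolation=cv2.INTER_CUBIC))
d=load("side");e=load("scene")
for n,u,v in[("key",413,338),("big",470,375),("knob",339,180),("handle",300,185),("cup",453,270),("jar",384,190),("stop",314,342)]:print(n,pt(d,u,v).round(3))
for n,u,v in[("key",206,236),("big",160,228),("knob",326,312),("handle",353,270),("stop",271,187)]:print(n,pt(e,u,v).round(3))
E
```

```text
key [ 0.563 -0.245  0.01 ]
big [ 0.604 -0.365  0.015]
knob [0.646 0.166 0.079]
handle [0.542 0.173 0.107]
cup [ 0.723 -0.171  0.043]
jar [0.731 0.096 0.059]
stop [ 0.374 -0.178  0.07 ]
key [ 0.568 -0.243  0.011]
big [ 0.609 -0.367  0.009]
knob [0.654 0.177 0.079]
handle [0.542 0.176 0.107]
stop [ 0.376 -0.172  0.072]
```

View pics/c1.png

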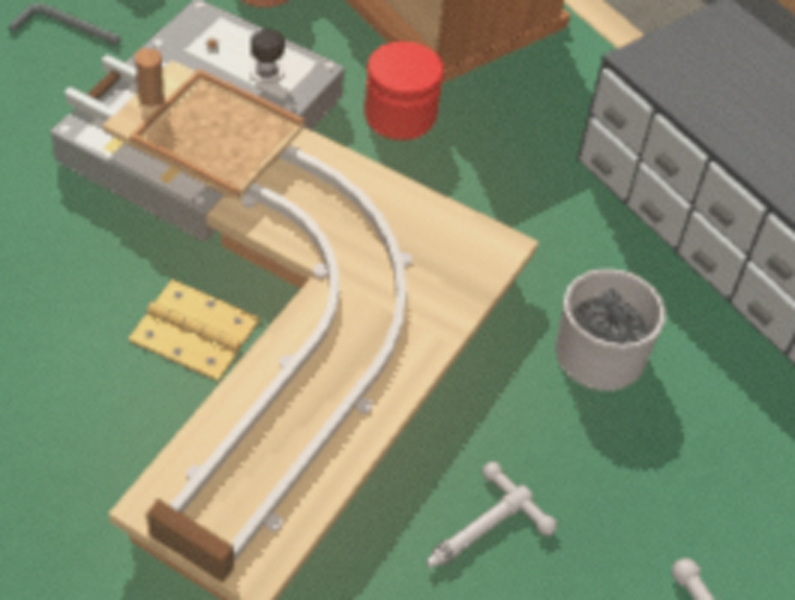

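View pics/c2.png

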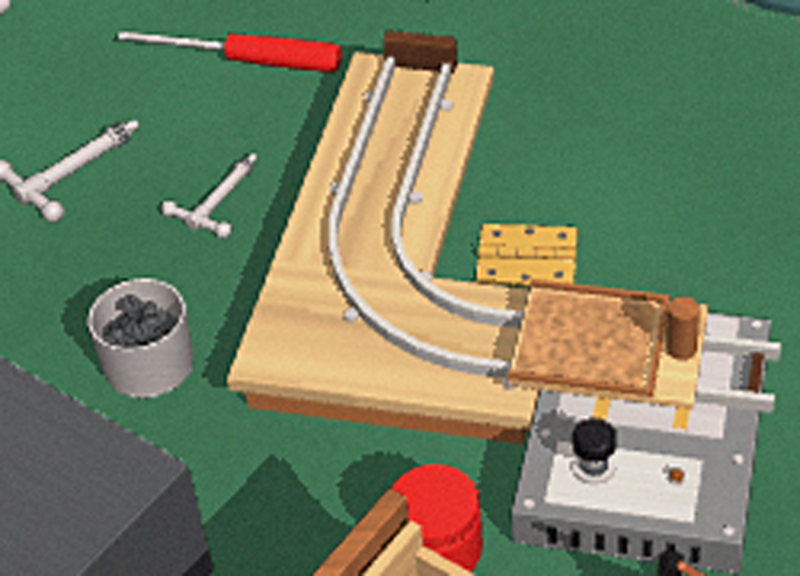

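```bash
cat > fit.py <<'E'
from h import *
from scipy.optimize import least_squares
d=load("side");e=load("scene")
def P(c,u,v,z): # crop pixel -> world xy at height z
    return (pt(d,250+u/3-.33,165+v/3-.33,z) if c==1 else pt(e,140+u/3.2-.34,175+v/3.2-.34,z))[:2]
obs=[((180,180),1,537,243,.04),((180,180),2,229,384,.04),((60,60),2,433,279,.04),
 ((-90,215),1,267,42,.071),((-90,215),2,593,438,.071),
 ((120,-170),1,192,552-28+0,.07),((-163,120),1,148,53,.107),((-163,120),2,684,302,.107)]
W=np.array([P(*o[1:]) for o in obs]);A=np.array([o[0] for o in obs])/1e3
if __name__=="__main__":
    use=[0,1,2,3,4]
    f=lambda p:(A[use]@R.from_euler('z',p[2]).as_matrix()[:2,:2].T+p[:2]-W[use]).ravel()
    s=least_squares(f,[.5,.1,-1.2]).x
    print(s,f(s).reshape(-1,2).round(4).tolist())
    M=R.from_euler('z',s[2]).as_matrix()[:2,:2]
    for o,w in zip(obs,W): print(o[0],((w-s[:2])@M*1e3).round(1))
    for n,p in {"key":[((435,560),(520,497),(492,470),(547,525)),((253,157),(195,220),(168,208),(225,229))]}.items():
        for c in(1,2): print([P(c,*q,.0065).round(4).tolist() for q in p[c-1]])
    print("oiler",P(2,700,620,.05))
    # check rails along straight: stop edge top corners
    for c,u,v in[(1,150,505),(1,233,552),(2,386,34),(2,456,38)]: print(((P(c,u,v,.07)-s[:2])@M*1e3).round(1))
    # world knob view
    np.save("run.npy",s)
E
python3 fit.py
```

```text
[ 0.48877602  0.00746325 -1.16360406] [[0.0014, 0.002], [-0.0023, -0.0022], [0.0008, -0.0012], [-0.0015, -0.0023], [0.0016, 0.0037]]
(180, 180) [181.3 178. ]
(180, 180) [178.9 183. ]
(60, 60) [58.6 59.8]
(-90, 215) [-91.5 217.3]
(-90, 215) [-87.2 212.1]
(120, -170) [ 121.  -174.7]
(-163, 120) [-138.   120.8]
(-163, 120) [-134.4  113.1]
[[0.5159, -0.2477], [0.5933, -0.2397], [0.5902, -0.213], [0.5953, -0.2659]]
[[0.5116, -0.2492], [0.5933, -0.2407], [0.5947, -0.2681], [0.5881, -0.2138]]
oiler [0.71993693 0.29650781]
[  91.5 -179.1]
[ 153.  -175.7]
[ 150.9 -179. ]
[  92.3 -183.2]
```

```bash
python3 - <<'E'
from h import *
q=down(np.radians(5.5))
env.reach([.5615,-.2433,.25],q); env.move_l([.5615,-.2433,.16],q,v=.2)
d=cap("wrist","w1"); print(env.current_joint_positions(),env.current_time_s(),env.current_ft_force())
# project key estimates into the image
T=np.linalg.inv(d["T"])
for p in[(.5615,-.2433,.0065),(.5933,-.240,.0065),(.514,-.2485,.0065)]:
    c=T[:3,:3]@p+T[:3,3];print((c[:2]/c[2]*d["f"]+[d["cx"],d["cy"]]).round(1))
E
```

```text
[-4.49323333e-01  2.21618617e-01  1.83783278e+00  2.03153470e-05
  1.07964590e+00  1.02520962e+00] 4.075 [ 0.12738065 -0.77884377  0.58076618]
[321.6 231. ]
[321.3 184.8]
[322.5 294.5]
```

View pics/w1.png

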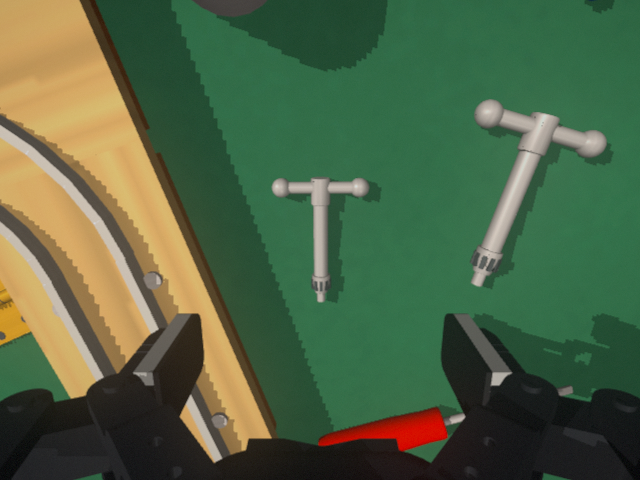

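Small grey key at (320,188)–(320,302), as predicted to within 2 mm; the large one at (540,130) is clearly bigger. Grasping it.

```bash
python3 - <<'E'
from h import *
q=down(np.radians(5.5)); p=[.560,-.2435]
env.set_gripper(.5,40)
env.move_l(p+[.05],q,v=.15); env.move_l(p+[.029],q,v=.06)
print("ft",env.current_ft_force())
env.set_gripper(0,40); print(env.current_gripper_width()*85,env.current_gripper_force(),env.current_position(),env.current_ft_force())
env.move_l(p+[.18],q,v=.2); print(env.current_gripper_width()*85,env.current_gripper_force())
d=cap("wrist","w2"); print(env.current_time_s())
s=np.load("run.npy");print(s)
E
```

```text
ft [ 0.73990489 -0.02101253 -0.49015259]
7.276231790289651 39.75242614746094 [ 0.56025423 -0.24362287  0.02941474] [-0.28339843  1.29560768  1.62786614]
7.7784514000839025 39.692416191101074
7.3083
[ 0.48877602  0.00746325 -1.16360406]
```

View pics/w2.png

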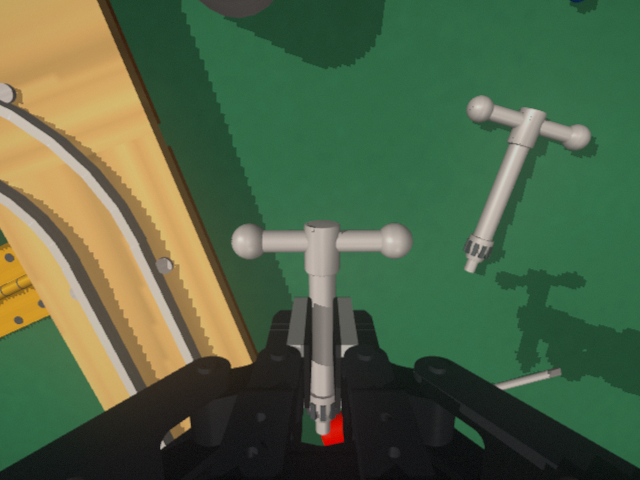

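Key is held straight, T bar at (322,241), between the pads. Go above the tray and check.

```bash
cat >> h.py <<'E'
S=np.load("run.npy");M2=R.from_euler('z',S[2]).as_matrix()[:2,:2]
def rw(x,y): return (M2@np.array([x,y])+S[:2]).tolist()   # run xy (m) -> world
def wr(p): return (np.array(p[:2])-S[:2])@M2
def proj(d,p):
    T=np.linalg.inv(d["T"]);c=T[:3,:3]@np.array(p)+T[:3,3];return (c[:2]/c[2]*d["f"]+[d["cx"],d["cy"]]).round(1)
E
python3 - <<'E'
from h import *
q=down(S[2]+np.pi); p=rw(-.074,.12)
env.reach(p+[.2],q); env.move_l(p+[.17],q,v=.2)
d=cap("wrist","w3"); print(p,env.current_joint_positions(),env.current_time_s())
for n,x,y,z in[("handle",-.136,.12,.107),("knob",-.09,.215,.079),("boardL",-.15,.166,.062),("boardR",-.15,.074,.062)]:print(n,proj(d,rw(x,y)+[z]))
E
```

```text
[0.5696579669615717, 0.1229366679716824] [ 1.68408342e-01  1.60725916e-01  1.89457355e+00 -1.17994681e-04
  1.08810105e+00 -2.37185363e-01] 9.0333
handle [326.8 146. ]
knob [506.9 232. ]
boardL [414.1 113.1]
boardR [238.9 113.6]
```

View pics/w3.png

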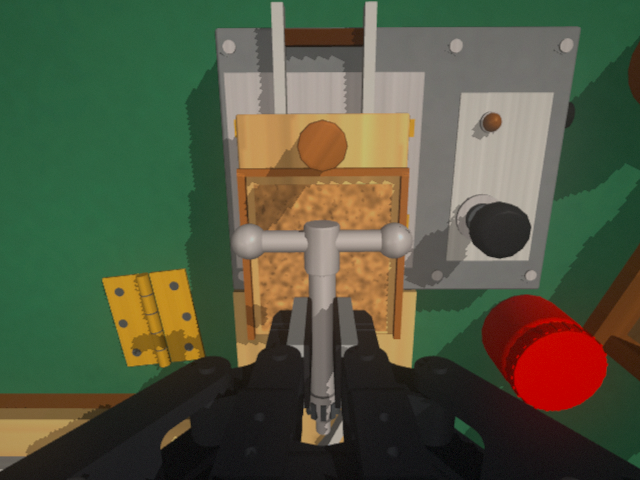

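Handle top at (323,146), board edges at x=236/409, knob at (500,230): everything ~2 mm toward run −y from my estimate; correct the frame and place.

```bash
python3 - <<'E'
from h import *
d=load("w3");fl=[pt(d,u,v)[2].round(4) for u,v in[(290,210),(350,205),(285,260),(370,280)]];print("floor",fl)
S2=S.copy();S2[:2]+=M2@[0,-.002];np.save("run.npy",S2);S[:]=S2
f=float(np.median(fl)); f=f if .061<f<.067 else .063
q=down(S[2]+np.pi); p=rw(-.074,.12)
env.move_l(p+[f+.05],q,v=.15)
z=f+.034
env.move_l(p+[z],q,v=.05)
while z>f+.0285 and env.current_ft_force()[2]<2.5:
    z-=.001; env.move_l(p+[z],q,v=.02)
print("z",z,env.current_ft_force())
env.set_gripper(.35); env.move_l(p+[.2],q,v=.12)
d=cap("wrist","w4");print(env.current_time_s(),env.current_gripper_width())
E
```

```text
floor [np.float64(0.0634), np.float64(0.0633), np.float64(0.0637), np.float64(0.0632)]
z 0.09134999999999999 [-0.11578608 -0.13166314  0.16510778]
12.975 0.34793295826889536
```

View pics/w4.png

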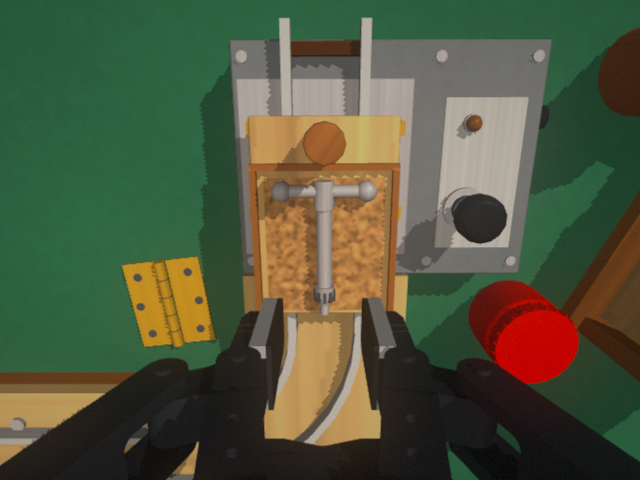

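The key lies centred in the tray (bar (324,190), tip (324,312)), released. Knob top at (480,218). Next, the switch.

```bash
python3 - <<'E'
from h import *
d=load("w4"); k=pt(d,480,218,.079); print("knob",k,wr(k), pt(d,480,218),"handle",wr(pt(d,324,143,.107)))
p=k[:2].tolist(); q=down(S[2]+np.pi/2)
env.set_gripper(.7,70)
env.reach(p+[.2],q); env.move_l(p+[.11],q,v=.15); env.move_l(p+[.078],q,v=.08)
print(env.current_ft_force())
env.set_gripper(0,70); print(env.current_gripper_width()*85,env.current_gripper_force(),env.current_ft_force())
for z in(.083,.088,.093,.0945):
    env.move_l(p+[z],q,v=.04); print(z,env.current_ft_force()[2])
env.hold(.2)
env.set_gripper(.7); print(env.current_ft_force())
env.move_l(p+[.2],q,v=.2)
d=cap("scene","s2");print(env.current_time_s())
a=cv2.imread("pics/s2.png");cv2.imwrite("pics/c3.png",cv2.resize(a[240:360,270:400],None,fx=4,fy=4,interpolation=cv2.INTER_CUBIC))
d=cap("wrist","w5");u,v=proj(d,k[:2].tolist()+[.093]);print(u,v,"depth",pt(d,u,v), pt(d,u,v-15))
E
```

```text
knob [0.64670015 0.1748152  0.079     ] [-0.09112553  0.21328853] [0.64630229 0.17486979 0.07987537] handle [-0.13635664  0.11985491]
[0.69326901 0.02114985 0.99815679]
26.742083624087904 68.69947470724583 [ 0.6671341  -4.658223    3.79373955]
0.083 -3.703329804071284
0.088 2.003887025527441
0.093 0.7663754259108209
0.0945 -6.1201927727077345
[-0.12939244 -1.00531071  1.01028927]
18.9417
322.2 249.9 depth [0.64692996 0.17492894 0.09385736] [0.65536695 0.17856153 0.09468608]
```

Knob top now at z≈0.094 m: switch is out. Now grip the handle and drive.

```bash
cat > drive.py <<'E'
from h import *
from scipy.optimize import brentq
r=.12;L=r*np.pi/2
def C(s):  # centreline, s=0 at bend entry
    if s<0: return np.array([s,r])
    if s<L: a=s/r; return np.array([r*np.sin(a),r*np.cos(a)])
    return np.array([r,-(s-L)])
def pose(s): # sled pose, both keel-end centres (+-25 mm) on the centreline; s of front one
    F=C(s);b=brentq(lambda t:np.linalg.norm(F-C(t))-.05,s-.06,s-.04);B=C(b)
    h=(F-B)/.05;return (F+B)/2,h,(F+B)/2-.048*h
Z=.097
ss=[-.063+.02,0]+list(np.linspace(0,L+.05,13))[1:]+[L+.05+.02,L+.10,L+.115]
if __name__=="__main__":
    for s in ss: pose(s)
    q=down(S[2]+np.pi);p=rw(-.1362,.12)
    env.set_gripper(.6,30)
    env.reach(p+[.2],q);env.move_l(p+[.125],q,v=.2);env.move_l(p+[Z],q,v=.08)
    f0=np.array(env.current_ft_force());print("f0",f0.round(1))
    env.set_gripper(0,30);f0=np.array(env.current_ft_force());print("grip",env.current_gripper_width()*85,f0.round(1))
    off=np.zeros(2)
    for s in ss:
        o,h,hd=pose(s);hw=M2@h
        env.move_l((np.array(rw(*hd))+off).tolist()+[Z],down(np.arctan2(hw[1],hw[0])+np.pi),v=.045)
        f=np.array(env.current_ft_force());n=np.array([-hw[1],hw[0]])
        fl,fa=f[:2]@n,f[:2]@hw
        print(round(s,3),o.round(3),"lat %.1f along %.1f z %.1f"%(fl,fa,f[2]),env.current_gripper_width().round(3) if hasattr(env.current_gripper_width(),'round') else "")
        if abs(fl)>4: off=off+n*np.sign(fl)*.0008
        if np.linalg.norm(f)>25 or fa<-18: print("STOP");break
    print(off,env.current_time_s())
    d=cap("scene","s3");cap("wrist","w6")
    cv2.imwrite("pics/c4.png",cv2.resize(cv2.imread("pics/s3.png")[150:350,190:390],None,fx=3,fy=3,interpolation=cv2.INTER_CUBIC))
E
python3 drive.py
```

```text
f0 [-0.5  0.  -0.3]
grip 21.02965575072076 [-0.8 -1.3  1.9]
-0.043 [-0.068  0.12 ] lat 1.0 along -2.2 z 4.9 
0 [-0.025  0.12 ] lat -0.0 along -5.8 z 6.1 
0.02 [-0.005  0.119] lat 0.2 along -3.8 z 6.7 
0.04 [0.014 0.117] lat 0.8 along -4.0 z 5.0 
0.06 [0.033 0.113] lat 0.8 along -4.3 z 5.4 
0.079 [0.051 0.106] lat 0.4 along -3.4 z 5.4 
0.099 [0.068 0.096] lat 1.0 along -3.6 z 5.2 
0.119 [0.083 0.083] lat 0.6 along -3.2 z 4.3 
0.139 [0.095 0.068] lat 0.6 along -3.4 z 5.8 
0.159 [0.105 0.052] lat 1.3 along -3.6 z 5.4 
0.179 [0.112 0.034] lat 0.7 along -3.5 z 5.6 
0.199 [0.117 0.015] lat 1.4 along -2.3 z 5.2 
0.219 [ 0.119 -0.005] lat 0.4 along -3.2 z 5.3 
0.238 [ 0.12  -0.025] lat 1.3 along -3.5 z 6.1 
0.258 [ 0.12  -0.045] lat 0.1 along -4.5 z 5.4 
0.288 [ 0.12  -0.075] lat 0.3 along -4.0 z 5.8 
0.303 [ 0.12 -0.09] lat 0.1 along -3.7 z 7.0 
[0. 0.] 32.9
```

```bash
python3 - <<'E'
from drive import *
s=L+.115
for i in range(12):
    s+=.002;o,h,hd=pose(s);hw=M2@h;q=down(np.arctan2(hw[1],hw[0])+np.pi)
    env.move_l(rw(*hd)+[Z],q,v=.03);f=np.array(env.current_ft_force());fa=f[:2]@hw
    print(o.round(3),"%.1f"%fa)
    if fa<-9: break
env.hold(.3)
env.set_gripper(.6);env.move_l(rw(*hd)+[.22],q,v=.12)
d=cap("wrist","w7");print(env.current_time_s(),proj(d,rw(*hd)+[.107]),proj(d,rw(.12,-.17)+[.07]))
E
```

```text
[ 0.12  -0.092] -5.3
[ 0.12  -0.094] -5.0
[ 0.12  -0.096] -4.8
[ 0.12  -0.098] -4.6
[ 0.12 -0.1 ] -4.8
[ 0.12  -0.102] -6.3
[ 0.12  -0.104] -12.7
36.675 [322.7 247.7] [322.7 375.5]
```

View pics/w7.png

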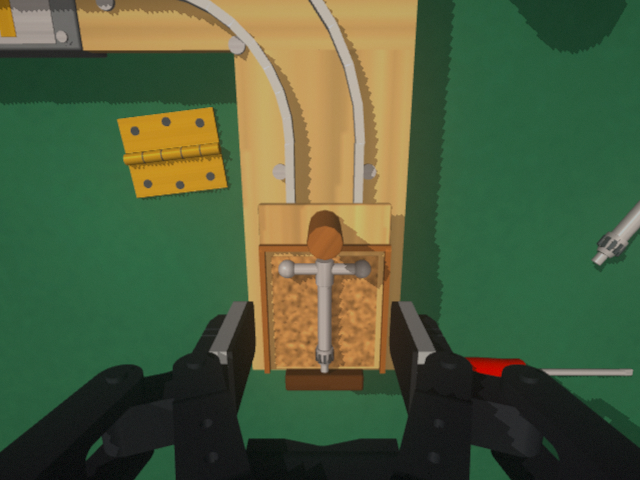

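The sled is against the stop (board nose meets the stop at row 370) and the key is still centred in the tray. Now push the knob in.

```bash
python3 - <<'E'
from h import *
p=[.6467,.1748];q=down(S[2]+np.pi/2)
env.set_gripper(0,30)
env.reach(p+[.2],q);env.move_l(p+[.13],q,v=.2)
z=.122
while z>.096:
    env.move_l(p+[z],q,v=.04);f=env.current_ft_force()[2]
    print(round(z,3),round(f,1),end="; ")
    if z<.109 and f>15 or f>35: break
    z-=.002
env.move_l(p+[.22],q,v=.2)
d=cap("wrist","w8");u,v=proj(d,p+[.079]);print("\nknob",pt(d,u,v),pt(d,u,v-15),env.current_time_s())
cap("scene","s4")
E
```

```text
0.122 0.9; 0.12 0.1; 0.118 0.4; 0.116 4.6; 0.114 2.7; 0.112 -0.8; 0.11 -1.0; 0.108 0.0; 0.106 0.2; 0.104 -0.6; 0.102 9.1; 0.1 18.2; 
knob [0.64708081 0.17493449 0.08049141] [0.65623202 0.17887458 0.08008301] 42.9
```

View pics/s4.png

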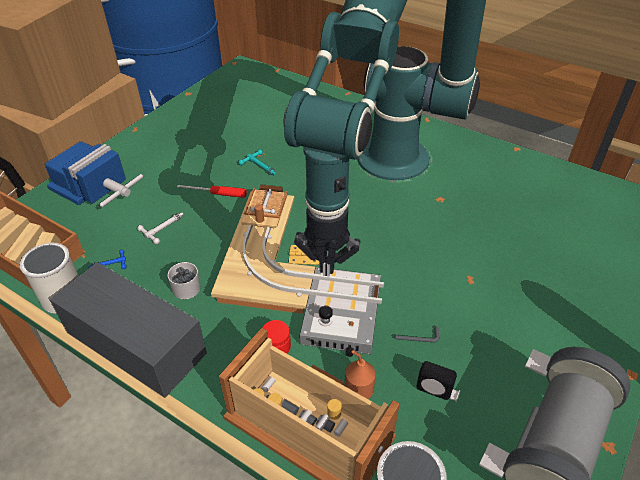

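The knob is in (top back at 0.080 m, with a firm end-stop force), the sled with the key is at the stop (265,205), the bystanders are unmoved and the arm is clear.

```bash
python3 -c "
from bench import env
env.hold(.3);print(env.sign_off())"
```

```text
the job is handed in; nothing more can be done
None
```

The job is handed in: the key is in the tray, the sled went through the bend and is up against the stop, and the knob is pushed back in; the run took about 43 s, and no verdict was returned at hand-in.

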